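Fill the condiment stand and clip in its slate

ROBOT

A 6-joint arm with a two-finger parallel gripper is mounted at the origin on the work surface; the furniture and walls round the work are solid. World frame = base frame: x ahead of the robot, y to its left, z up, the work surface at z = 0. Lengths are in mm, angles in rad, forces in N, time in s.
With the tool pointing down it reaches from about 350 to 975 mm from the base axis. Payload 7.1 kg.
Tool frame: the origin (TCP) lies midway between the tips of the shut fingers; the grasp point (between the pads) lies 19 mm behind it; z points along the fingers, y is the line along which they close (so a half turn about z gives the same grasp; the last joint's range is limited). The gripper opens to 88 mm and grips with 3 to 60 N. Pads are 20 mm wide; open, the fingers measure 115 mm over their backs; the gripper's body (75 mm by 178 mm) begins 61 mm behind the grasp point.
Start: joints at [1.311, 0.423, 1.63, -0, 1.089, -0.019], TCP at [149.018, 606.958, 222.675] pointing down, gripper open.
Joint ranges: [-3, 3], [-0.9, 2.11], [0.09, 2.58], [-1.31, 4.45], [0.11, 2.69], [-2.54, 2.54]. Speed limits (rad/s): [2.39, 2.39, 3.01, 3.14, 3.14, 3.14].

INTERFACE

Orientations are given as a 3x3 rotation matrix whose columns are the frame's x, y, z axes.
In Python, from rig import robot gives the robot as it stands.
- The arm moves only by the shell command python3 -m crank 'ROWS' [OPENING]. ROWS is JSON, a list of rows, each an object of numbers: "x", "y", "z": the shift along the tool's x, y, z in units of 40 mm (1.0 is 40 mm); "spin": the turn about the tool's z in units of 8 degrees (1.0 is 8 degrees). A call has 1 to 8 rows; each row shifts and turns the commanded pose from where the row before left it, along the tool's axes as they then stand; what a row does not reach is not made up. A row lasts 1/10 s, in which the tool goes at most 50 mm and 8.59 degrees, less where a joint would pass 70% of its speed; a pose out of reach is approached as far as the arm can. A call is refused whole if a number of a shift passes 1 or a number of a turn 1, either way. A call with a gripper value outside its range is refused whole. OPENING is the closure, from -1 (fully open) to 1 (shut), set as the call begins (- or left out, the last holds). The fingers move at their own pace and stop on an object; the grip force is fixed at half the most. Time passes only in rows, so rows that do not move let the fingers close. It gives the time, the measured TCP pose, the force, the opening and the grip force at its end, in the units of the state.
- robot.read_state(): the state, without advancing time (a new reading comes with each control period).
- robot.grab_frame(name): name is "scene" or "side" or "wrist"; returns (picture, depth): 420x560x3 uint8, blue, green, red; 420x560 float32, mm along the optical axis (not along the pixel's ray), 0 where there is no reading.
- robot.camera_info(name): a dict with "K" (3x3 intrinsics, pixels), "position" and "attitude" of the camera in the world; the wrist camera has in their place "mount" (4x4, takes a point from camera to tool coordinates, whose origin is the TCP and whose axes are the flange's). Camera axes: x right, y up, looking along -z (the intrinsics and any distortion apply to the point x, -y, -z); pixel columns grow to the right and rows downward; lengths in mm; the calibration is good to about 2 mm. A picture is of the moment at which its call begins: read the wrist's pose just before it. camera_info takes no time and is no camera call.
- robot.finish_job(): hands the job in; it is judged then, once.
The state is a dict: "clock": time; "joint_pos": joint angles; "joint_velocities": joint speeds; "joint_torque": joint torques, N m; "ee_pos": TCP position; "tool_rot": TCP orientation; "wrist_force": force on the tool from outside, world axes, zero at the start; "moment": the same for the moment, N m; "width": finger opening in mm; "finger_force": force on a finger pad.
Only numpy, scipy, OpenCV 4.12 (cv2) and the standard library are available. Lean on these libraries where they do the work, as an engineer would, in place of code of your own. Each camera call takes 0.05 s, during which the arm holds its last target. There are 200 camera calls.

TASK

Get the condiment stand ready for the table: its two end wells already hold the mustard jar (red lid) and the honey jar (silver lid). Stand the salt shaker in the well next to the mustard, the wooden pepper mill in the well next to the honey and the black-capped spice jar in the middle well between them; then, once the row is full, press the small slate board down into the middle of the spring clips behind the row until it snaps fully home, upright. Leave the mustard and honey in their wells, knock nothing over, and do not disturb the drinking glass and the blue beaker.

Things in the scene. Friction and masses are not known exactly. Their poses are not given: they have to be found in the camera images.
- stand: Fixed condiment stand: dark walnut plank 174 mm deep (its x, pointing away from the robot within 0.25 rad), 434 mm long (its y), 24 mm thick. Origin: centre of its underside, on the table. Five round wells, 76 mm across, 14 mm deep (floors 10 mm above the table), in one row at x = -34, y = -164, -82, 0, 82, 164 mm. The slot for the slate lies behind them.
- slot (a point): Middle of the slate's slot on the stand's back part, at the plank's top (24 mm up), axes as the stand's. Two steel spring clips, 20 mm wide at y = -32 and 32 mm, each two leaf jaws that flare open upwards to 37 mm (27 mm above this point) and narrow to 21 mm at the lips (9 mm above it). They spring apart as the slate's foot is pushed down, 10 to 20 N in all, and close over it.
- slate: Loose framed slate (menu board), dark with a pale wooden frame, both faces alike, standing upright: 110 mm wide (its y), 150 mm tall, 9 mm thick (its x) above its foot. Origin: centre of its underside. Foot: bar 16 mm wide, 16 mm tall with an 8 mm tall rounded toe on each side, 26 mm over the toes; tips over if pushed. Home: underside on the plank, its y along the stand's y, lips over the toes.
- salt_shaker: Loose salt shaker, clear body with a grey domed top, round, 44 mm across, 90 mm tall (straight up to 66 mm, dome 34 mm across above), 0.1 kg. Origin: centre of its underside; z up.
- pepper_mill: Loose brown wooden pepper mill with a steel button on top, round, 58 mm across its foot, about 50 mm across the head that lies 91 to 114 mm up, 125 mm tall, 0.18 kg; can be gripped anywhere on the body between 45 and 85 mm up (at most 58 mm across there). Origin: centre of its underside; z up.
- spice_jar: Loose spice jar, glass with a green label and a black cap, round, 45 mm across, 105 mm tall, 0.11 kg. Origin: centre of its underside; z up.
- mustard_jar: Loose mustard jar with a red lid, 62 mm across, 85 mm tall, standing in one of the two end wells (either one). Origin: centre of its underside.
- honey_jar: Loose honey jar with a silver lid, 65 mm across, 88 mm tall, standing in the other end well. Origin: centre of its underside.
- glass: Loose clear drinking glass standing on the table left of the stand, to be left alone, 76 mm across, 86 mm tall. Origin: centre of its underside.
- blue_beaker: Loose dark blue beaker standing on the table right of the stand, to be left alone, 60 mm across, 72 mm tall. Origin: centre of its underside.
Things that resemble listed ones, but are neither listed nor needed, are in the scene too. Leave any purple or turquoise look-alike of the spice_jar alone. Leave any purple look-alike of the mustard_jar alone.

How it is judged (in metres and radians):
On the way, in this order (a step that is already met when the one before it is completed fails the run):
1. salt, pepper mill and spice jar all stand in their proper wells (x of salt_shaker in the frame of stand between -0.052 and -0.016 m and z of salt_shaker in the frame of stand between 0.006 and 0.0135 m and angle between each of salt_shaker, pepper_mill, spice_jar's own z axis and vertical below 0.12 rad and horizontal distance between salt_shaker and mustard_jar below 0.115 m and x of pepper_mill in the frame of stand between -0.052 and -0.016 m and z of pepper_mill in the frame of stand between 0.006 and 0.0135 m and horizontal distance between pepper_mill and honey_jar below 0.115 m and x of spice_jar in the frame of stand between -0.052 and -0.016 m and z of spice_jar in the frame of stand between 0.006 and 0.0135 m and y of spice_jar in the frame of stand between -0.02 and 0.02 m), for 0.2 s.
2. the slate is pressed fully home in the clips (x of slate in the frame of stand between 0.04 and 0.056 m and y of slate in the frame of stand between -0.015 and 0.015 m and z of slate in the frame of stand between 0.021 and 0.0262 m and angle between slate's own z axis and vertical below 0.08 rad and angle between the x axis of slate and the x axis of stand, either way round below 0.12 rad), for 0.2 s.
At the end, for the whole second after the job is handed in: Salt next to the mustard, pepper mill next to the honey, spice jar in the middle, all flat on the floors of their wells; mustard and honey in theirs; slate down on the plank (2 mm) in the clips, upright (4 deg), 15 mm from mid-slot along, 8 mm across; all released, at rest (all of step 1 and all of step 2 and x of mustard_jar in the frame of stand between -0.052 and -0.016 m and z of mustard_jar in the frame of stand between 0.006 and 0.0135 m and angle between each of mustard_jar, honey_jar's own z axis and vertical below 0.12 rad and x of honey_jar in the frame of stand between -0.052 and -0.016 m and z of honey_jar in the frame of stand between 0.006 and 0.0135 m and linear speed of each of salt_shaker, pepper_mill, spice_jar, slate below 0.02 m/s and angular speed of each of salt_shaker, pepper_mill, spice_jar, slate below 0.3 rad/s); the robot touches nothing.
It fails at once if the salt, the pepper mill, the spice jar, the slate, the mustard or the honey is knocked over (tilted past 40 deg) (angle between any of salt_shaker, pepper_mill, spice_jar, slate, mustard_jar, honey_jar's own z axis and vertical above 0.7 rad).
It fails at once if the mustard or the honey jar leaves its well (moves more than 30 mm) (distance of any of mustard_jar, honey_jar from where it was at the start of the episode above 0.03 m).
It fails at once if the drinking glass or the blue beaker is moved more than 20 mm (distance of any of glass, blue_beaker from where it was at the start of the episode above 0.02 m).
It also fails if it takes over 117 s, if anything falls off the work surface, if the arm or the gripper's body presses on something with over 40 N, if the wrist force passes 120 N, or if a joint passes its speed limit or range.

## Working session

There is one attempt and no reset: what is moved stays moved. The work goes in short steps, Python scripts to look and compute and a shell command to move; the robot and the scene stay as the last step left them, time stands still between calls to the robot, and variables do not carry over. Pictures are saved under pics/ and viewed, at most 14 in all, crops included, and the job is handed in when it is done.

```bash
ls; mkdir -p pics
cat > h.py <<'E'
import numpy as np, cv2
from rig import robot
def grab(n, save=None):
    s=robot.read_state(); im,d=robot.grab_frame(n); c=robot.camera_info(n)
    K=np.array(c['K'])
    if n=='wrist':
        M=np.array(c['mount']); R=np.array(s['tool_rot']); p=np.array(s['ee_pos'])
        A=R@M[:3,:3]; o=R@M[:3,3]+p
    else: A=np.array(c['attitude']); o=np.array(c['position'])
    if save: cv2.imwrite('pics/'+save,im); np.savez('pics/'+save[:-4]+'.npz',im=im,d=d,K=K,A=A,o=o)
    return dict(im=im,d=d,K=K,A=A,o=o)
def ray(f,u,v):
    q=np.linalg.inv(f['K'])@np.array([u,v,1.]); return f['A']@np.array([q[0],-q[1],-1.])
def onplane(f,u,v,z):
    r=ray(f,u,v); return f['o']+r*(z-f['o'][2])/r[2]
def cloud(f):
    h,w=f['d'].shape; v,u=np.mgrid[:h,:w]; q=np.stack([u,v,np.ones_like(u)],-1)@np.linalg.inv(f['K']).T
    P=np.stack([q[...,0],-q[...,1],-np.ones((h,w))],-1)*f['d'][...,None]
    return P@f['A'].T+f['o']
E
python3 - <<'E'
from h import *
s=robot.read_state(); print(s)
for n in('scene','side','wrist'):
    f=grab(n,n+'0.png'); print(n,robot.camera_info(n).keys(),f['o'].round(),f['A'].round(3).tolist(),f['K'].round(1).tolist(), {k:v for k,v in robot.camera_info(n).items() if k not in('K','attitude','position')}, (f['d']>0).mean())
E
```

```text
pics
{'clock': 0.0, 'joint_pos': array([ 1.31099309e+00,  4.23818392e-01,  1.63067604e+00, -2.54300873e-05,
        1.08860235e+00, -1.90075786e-02]), 'joint_velocities': array([-1.52286407e-03,  5.62342115e-04, -3.44929690e-04, -6.19926181e-05,
        2.03106612e-03,  1.11956989e-03]), 'joint_torque': array([ 1.48952236e-03, -5.44621575e+01, -2.73665768e+01,  6.44245720e-02,
        2.28549406e-02, -1.50837327e-04]), 'ee_pos': array([148.89221187, 606.43953355, 221.92120137]), 'tool_rot': array([[-9.71151352e-01,  2.38463663e-01, -3.64620191e-04],
       [ 2.38463942e-01,  9.71150255e-01, -1.45943281e-03],
       [ 6.07929902e-06, -1.50427891e-03, -9.99998869e-01]]), 'wrist_force': array([ 0.02283708, -0.48084899, -0.52291509]), 'moment': array([ 0.00467521, -0.0238664 ,  0.02430649]), 'finger_force': 0.0, 'width': 88.18314606229276}
scene dict_keys(['K', 'position', 'attitude']) [-310. -795.  836.] [[0.681, 0.431, -0.592], [-0.732, 0.378, -0.567], [-0.021, 0.819, 0.573]] [[521.4, 0.0, 279.9], [0.0, 521.4, 209.8], [0.0, 0.0, 1.0]] {} 0.9060884353741496
side dict_keys(['K', 'position', 'attitude']) [  166. -1209.   614.] [[0.969, 0.092, -0.229], [-0.246, 0.398, -0.883], [0.009, 0.913, 0.409]] [[505.1, 0.0, 282.2], [0.0, 505.1, 213.2], [0.0, 0.0, 1.0]] {} 0.9135246598639456
wrist dict_keys(['K', 'mount']) [ 75. 625. 385.] [[0.238, -0.933, -0.269], [0.971, 0.228, 0.067], [-0.001, -0.277, 0.961]] [[364.1, 0.0, 281.0], [0.0, 364.1, 207.5], [0.0, 0.0, 1.0]] {'mount': array([[ 6.03059510e-04,  9.60807965e-01,  2.77214159e-01,
         7.63832071e+01],
       [ 9.99999571e-01, -3.84346016e-04, -8.43306627e-04,
         3.08678380e-01],
       [-7.03709567e-04,  2.77214549e-01, -9.60807785e-01,
        -1.63276760e+02],
       [ 0.00000000e+00,  0.00000000e+00,  0.00000000e+00,
         1.00000000e+00]])} 0.9963265306122449
```

View pics/scene0.png

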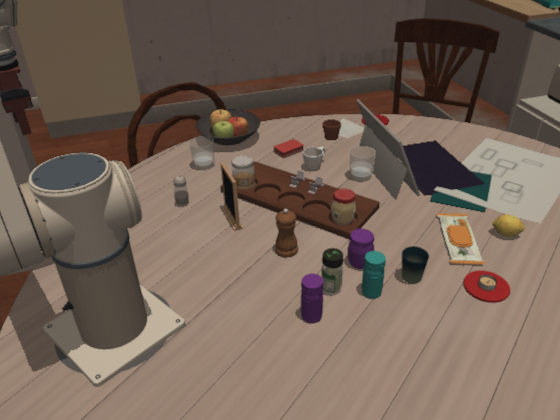

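View pics/side0.png

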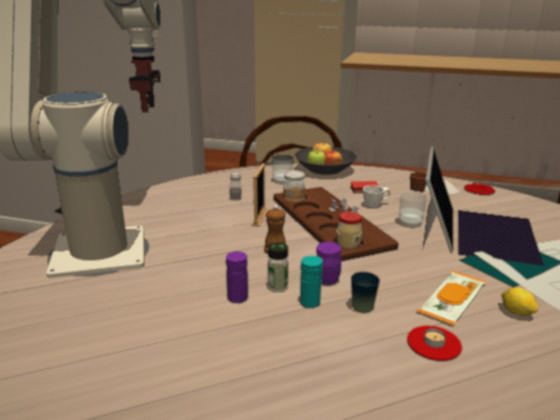

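The scene view shows honey in the far well (242,172) and mustard in the near well (344,207). The salt is at (181,190), the slate at (230,197), the mill at (286,232) and the spice jar at (332,270). The side view agrees: salt (235,185), slate (260,195), mill (275,232), spice (278,268). The glass is at (202,152) and the beaker at (413,265).

Run:
```python
from h import *
def ld(n): return dict(np.load(f'pics/{n}0.npz'))
S,D=ld('scene'),ld('side')
cs,cd=cloud(S),cloud(D)
# triangulate top points
def tri(a,b):
    r1=ray(S,*a);r2=ray(D,*b);r1/=np.linalg.norm(r1);r2/=np.linalg.norm(r2)
    t=np.linalg.lstsq(np.stack([r1,-r2],1),D['o']-S['o'],rcond=None)[0]
    p=S['o']+t[0]*r1;q=D['o']+t[1]*r2; return ((p+q)/2).round(1),np.linalg.norm(p-q).round(1)
for n,a,b in[('salt top',(180,178),(236,176)),('mill top',(286,212),(276,211)),('spice top',(332,254),(278,247)),('slate corner far',(223,168),(265,166)),('mustard',(344,195),(350,217)),('honey',(242,162),(294,176))]:
    print(n,*tri(a,b))
for nm,c in(('scene',cs),('side',cd)):
    print(nm,'table z',np.median(c[...,2][(c[...,0]>200)&(c[...,0]<1000)&(abs(c[...,1])<500)&(abs(c[...,2])<20)]))
# top-down maps from both clouds: 2 mm cells
H=np.zeros((420,420,3),np.uint8)
for f,c in((S,cs),(D,cd)):
    P=c.reshape(-1,3);C=f['im'].reshape(-1,3)
    k=(P[:,2]>8)&(P[:,2]<200); P=P[k];C=C[k]
    i=((900-P[:,0])/2).astype(int);j=((420-P[:,1])/2).astype(int)
    g=(i>=0)&(i<420)&(j>=0)&(j<420); H[i[g],j[g]]=np.clip(C[g].astype(int)+40,0,255)
cv2.imwrite('pics/top0.png',H)
```

```text
salt top [399.8 271.7  75.2] 7.2
mill top [439.3 -95.3 109.1] 6.0
spice top [ 401.  -267.2   99.5] 1.5
slate corner far [462.  150.9 135.9] 9.6
mustard [ 619.4 -134.9   89.2] 0.6
honey [564.4 190.9  88.3] 2.4
scene table z 0.4025186831299834
side table z -1.1904914958153654
```

View pics/top0.png

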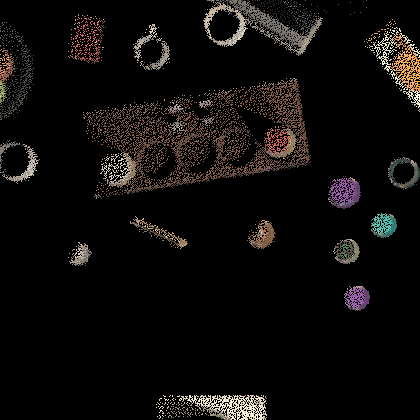

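View pics/wrist0.png

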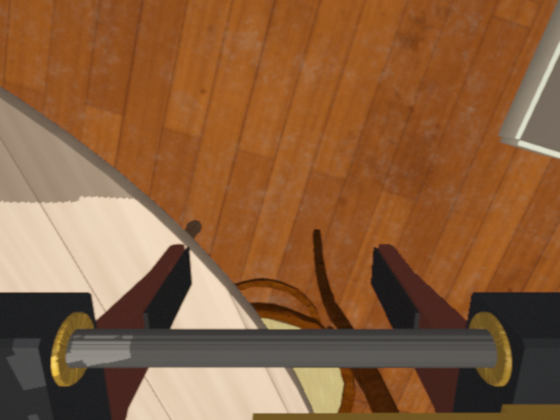

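The top-down map shows the plank at corners (84,115), (297,80), (310,162), (97,198), so it is yawed about +0.16 rad. Honey is at its +y end and mustard at its -y end. The slate runs (135,220) to (185,243). The wrist view shows only the floor. Next I compute the poses.

```bash
cat >> h.py <<'E'
def goal(p,yaw,mod=True,n=''):
    """tool shifts (units) from measured pose to TCP p with tool y at yaw; spin applied separately"""
    s=robot.read_state(); R=np.array(s['tool_rot']); e=np.array(s['ee_pos'])
    y0=np.arctan2(R[1,1],R[0,1]); d=yaw-y0
    d=(d+np.pi/2)%np.pi-np.pi/2 if mod else (d+np.pi)%(2*np.pi)-np.pi
    print(n,'units xyz',(R.T@(np.array(p)-e)/40).round(2),'spin',round(-np.degrees(d)/8,2),'ee',e.round(1),'yaw',round(y0,3),'q6',s['joint_pos'][5].round(2))
E
python3 - <<'E'
from h import *
from scipy.optimize import least_squares
def ld(n): return dict(np.load(f'pics/{n}0.npz'))
for n in('scene','side'):
    f=ld(n);P=cloud(f).reshape(-1,3);C=f['im'].reshape(-1,3).astype(int)
    k=(abs(P[:,2]-24)<7)&(C.sum(1)<230)&(P[:,0]>480)&(P[:,0]<780)&(abs(P[:,1]-20)<270)
    m=np.zeros((500,600),np.uint8); i=(P[k,0]-400).astype(int); j=(P[k,1]+300).astype(int)
    g=(i>=0)&(i<500)&(j>=0)&(j<600); m[i[g],j[g]]=255
    m=cv2.morphologyEx(m,cv2.MORPH_CLOSE,np.ones((9,9)));m=cv2.morphologyEx(m,cv2.MORPH_OPEN,np.ones((15,15)))
    c=max(cv2.findContours(m,0,2)[0],key=cv2.contourArea); r=cv2.minAreaRect(c)
    print(n,'stand centre x,y',r[0][1]+400,r[0][0]-300,r[1],r[2])
    for nm,c0,R,zl,zh in[('salt',(392,262),22,10,62),('mill',(437,-103),29,5,25),('spice',(400,-270),22.5,10,90),('mustard',(619,-137),31,35,70),('honey',(564,190),32.5,35,70),('beaker',(555,-390),30,10,60)]:
        k=(np.hypot(P[:,0]-c0[0],P[:,1]-c0[1])<R+22)&(P[:,2]>zl)&(P[:,2]<zh)
        Q=P[k]
        if len(Q)<15: print(nm,len(Q));continue
        s=least_squares(lambda p:np.hypot(Q[:,0]-p[0],Q[:,1]-p[1])-R,c0,loss='soft_l1',f_scale=2)
        k2=np.hypot(P[:,0]-s.x[0],P[:,1]-s.x[1])<R*.8
        print(nm,len(Q),s.x.round(1),'top',np.percentile(P[k2,2],97).round(1),'rms',np.sqrt((s.fun**2).mean()).round(1))
    k=(abs(P[:,0]-437)<60)&(abs(P[:,1]-100)<90)&(P[:,2]>40)&(P[:,2]<170)
    Q=P[k]; vx,vy,x,y=cv2.fitLine(Q[:,:2].astype(np.float32),cv2.DIST_HUBER,0,.01,.01).ravel(); t=(Q[:,:2]-[x,y])@[vx,vy]
    lo,hi=np.percentile(t,[1,99]);print('slate mid',x+vx*(lo+hi)/2,y+vy*(lo+hi)/2,'len',hi-lo,'dir',vx,vy,'top',np.percentile(Q[:,2],99),'thick',np.percentile((Q[:,:2]-[x,y])@[-vy,vx],[2,98]))
goal([392,262,200],np.pi/2)
E
```

```text
scene stand centre x,y 611.4878845214844 77.4671630859375 (168.4012451171875, 303.6123352050781) 80.49674987792969
salt 236 [394.1 271.1] top 89.7 rms 3.0
mill 167 [434.9 -97.2] top 121.5 rms 3.2
spice 526 [ 398.1 -269.2] top 107.2 rms 1.5
mustard 274 [ 618.5 -133.5] top 97.7 rms 2.1
honey 219 [562.7 189.6] top 100.7 rms 2.2
beaker 527 [ 556.4 -384.7] top 69.7 rms 5.2
slate mid 431.65235401837293 103.95249952580099 len 110.15012313189351 dir 0.40941137 0.9123499 top 151.92017070927494 thick [-6.55283685  2.16618301]
side stand centre x,y 683.5 -111.5 (97.0, 151.0) 90.0
salt 200 [393.8 267.9] top 86.6 rms 3.6
mill 25 [ 436.5 -102.1] top 115.7 rms 1.8
spice 655 [ 399.  -272.2] top 105.5 rms 1.6
mustard 321 [ 619.  -136.5] top 95.5 rms 2.1
honey 245 [563.7 185.7] top 97.1 rms 2.3
beaker 649 [ 556.2 -385.7] top 68.5 rms 4.5
slate mid 437.32911434558997 96.15027787418956 len 109.56783455679513 dir 0.42735702 0.90408295 top 148.82961912675125 thick [-1.91834054  5.71394592]
 units xyz [-7.96 -6.92  0.56] spin -1.72 ee [148.9 606.6 222.1] yaw 1.33 q6 -0.02
```

```bash
python3 -m crank '[{"x":-0.66,"y":-0.58},{"x":-0.66,"y":-0.58},{"x":-0.66,"y":-0.58},{"x":-0.66,"y":-0.58},{"x":-0.66,"y":-0.58},{"x":-0.66,"y":-0.58},{"x":-0.66,"y":-0.58},{"x":-0.66,"y":-0.58}]' -1
python3 -m crank '[{"x":-0.66,"y":-0.58},{"x":-0.66,"y":-0.58},{"x":-0.66,"y":-0.58},{"x":-0.66,"y":-0.58},{"spin":1},{"spin":1},{"spin":1},{"spin":1}]'
python3 -m crank '[{"spin":1},{"spin":1},{"spin":1},{"spin":1},{"spin":0.3},{},{}]'
python3 - <<'E'
from h import *
f=grab('wrist','w1.png'); goal([394,269,200],0.172)
E
```

```text
units xyz [-7.96 -6.74  0.56] spin 8.29 ee [148.9 606.6 222.2] yaw 1.33 q6 -0.02invalid input at $[0]: expected keys x, y, z, spin
invalid input at $[0]: expected keys x, y, z, spin
invalid input at $[0]: expected keys x, y, z, spin
```

View pics/w1.png

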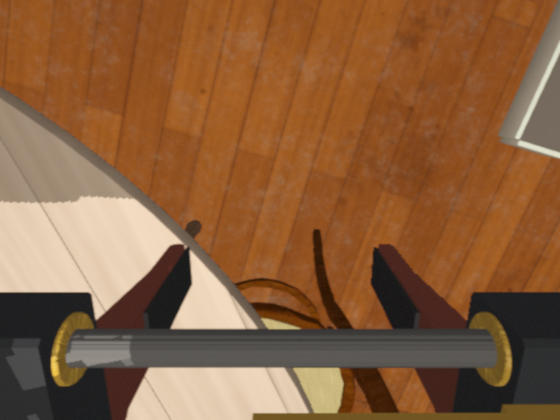

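The arm did not move: every row needs all four keys, so the view is unchanged.

```bash
python3 -m crank '[{"x":-0.66,"y":-0.56,"z":0,"spin":0},{"x":-0.66,"y":-0.56,"z":0,"spin":0},{"x":-0.66,"y":-0.56,"z":0,"spin":0},{"x":-0.66,"y":-0.56,"z":0,"spin":0},{"x":-0.66,"y":-0.56,"z":0,"spin":0},{"x":-0.66,"y":-0.56,"z":0,"spin":0},{"x":-0.66,"y":-0.56,"z":0,"spin":0},{"x":-0.66,"y":-0.56,"z":0,"spin":0}]' -1
python3 -m crank '[{"x":-0.66,"y":-0.56,"z":0,"spin":0},{"x":-0.66,"y":-0.56,"z":0,"spin":0},{"x":-0.66,"y":-0.56,"z":0,"spin":0},{"x":-0.66,"y":-0.56,"z":0,"spin":0},{"x":0,"y":0,"z":0,"spin":1},{"x":0,"y":0,"z":0,"spin":1},{"x":0,"y":0,"z":0,"spin":1},{"x":0,"y":0,"z":0,"spin":1}]'
python3 -m crank '[{"x":0,"y":0,"z":0,"spin":1},{"x":0,"y":0,"z":0,"spin":1},{"x":0,"y":0,"z":0,"spin":1},{"x":0,"y":0,"z":0,"spin":1},{"x":0,"y":0,"z":0,"spin":0.3},{"x":0,"y":0,"z":0,"spin":0},{"x":0,"y":0,"z":0,"spin":0}]'
python3 - <<'E'
from h import *
f=grab('wrist','w2.png'); goal([394,269,200],0.172)
P=cloud(f); m=(abs(P[...,0]-394)<50)&(abs(P[...,1]-269)<50)&(P[...,2]>40)&(P[...,2]<110)
Q=P[m]; print(len(Q))
t=Q[Q[:,2]>70]; print('top',np.percentile(Q[:,2],98),'dome mean',t.mean(0), 'box mid',(t.min(0)+t.max(0))/2)
E
```

```text
clock: 1.0
ee_pos: [312.0, 381.3, 222.7]
tool_rot: [[-0.971, 0.238, 0.0], [0.238, 0.971, 0.0], [-0.0, 0.0, -1.0]]
wrist_force: [1.3, -0.0, -1.0]
width: 87.9
finger_force: 0.0
clock: 1.8
ee_pos: [392.6, 270.1, 222.6]
tool_rot: [[-0.693, 0.721, -0.0], [0.721, 0.693, -0.0], [0.0, -0.0, -1.0]]
wrist_force: [1.1, -0.1, 0.1]
width: 87.4
finger_force: 0.0
clock: 2.5
ee_pos: [392.5, 270.3, 222.6]
tool_rot: [[-0.172, 0.985, -0.0], [0.985, 0.172, -0.0], [-0.0, -0.0, -1.0]]
wrist_force: [-0.0, -1.2, 0.4]
width: 87.8
finger_force: 0.0
 units xyz [-0.04  0.03  0.57] spin 0.0 ee [392.5 270.3 222.6] yaw 0.172 q6 0.41
1667
top 90.50506543153948 dome mean [393.0590658  270.47057402  85.55400396] box mid [393.70396163 268.24986282  80.84208725]
```

View pics/w2.png

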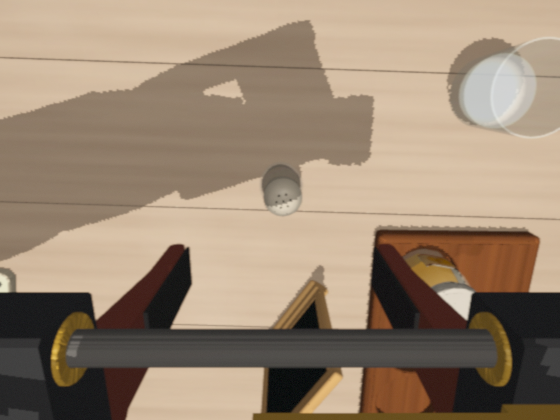

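The salt dome is at (283,197), centred near (393.5, 269) with its top at 90 mm. The glass is at upper right (500,88), well clear. I'll grip the salt now.

```bash
python3 -m crank '[{"x":-0.02,"y":0.02,"z":0.97,"spin":0},{"x":0,"y":0,"z":0.97,"spin":0},{"x":0,"y":0,"z":0.97,"spin":0},{"x":0,"y":0,"z":0.97,"spin":0},{"x":0,"y":0,"z":0.6,"spin":0},{"x":0,"y":0,"z":0.36,"spin":0},{"x":0,"y":0,"z":0,"spin":0}]'
python3 -m crank '[{"x":0,"y":0,"z":0,"spin":0},{"x":0,"y":0,"z":0,"spin":0},{"x":0,"y":0,"z":0,"spin":0},{"x":0,"y":0,"z":0,"spin":0},{"x":0,"y":0,"z":0,"spin":0},{"x":0,"y":0,"z":0,"spin":0},{"x":0,"y":0,"z":0,"spin":0},{"x":0,"y":0,"z":0,"spin":0}]' 1
```

```text
clock: 3.25
ee_pos: [392.3, 268.9, 27.2]
tool_rot: [[-0.171, 0.985, -0.003], [0.985, 0.171, -0.002], [-0.002, -0.004, -1.0]]
wrist_force: [-0.2, 0.2, -0.3]
width: 87.6
finger_force: 0.0
clock: 4.05
ee_pos: [393.4, 269.7, 29.3]
tool_rot: [[-0.17, 0.985, -0.0], [0.985, 0.17, -0.0], [0.0, -0.0, -1.0]]
wrist_force: [-1.4, -0.7, 6.5]
width: 40.8
finger_force: 30.0
```

```bash
python3 -m crank '[{"x":0,"y":0,"z":-0.4,"spin":0},{"x":0,"y":0,"z":-0.9,"spin":0},{"x":0,"y":0,"z":-0.9,"spin":0},{"x":0,"y":0,"z":-0.9,"spin":0},{"x":0,"y":0,"z":-0.9,"spin":0},{"x":0,"y":0,"z":-0.9,"spin":0},{"x":-0.4,"y":0.2,"z":0,"spin":0},{"x":-0.9,"y":0.4,"z":0,"spin":0}]'
python3 -m crank '[{"x":-0.9,"y":0.4,"z":0,"spin":0},{"x":-0.9,"y":0.4,"z":0,"spin":0},{"x":-0.9,"y":0.4,"z":0,"spin":0},{"x":-0.9,"y":0.4,"z":0,"spin":0},{"x":-0.9,"y":0.4,"z":0,"spin":0},{"x":-0.9,"y":0.4,"z":0,"spin":0},{"x":-0.9,"y":0.4,"z":0,"spin":0},{"x":-0.9,"y":0.4,"z":0,"spin":0}]'
python3 -m crank '[{"x":-0.38,"y":0.04,"z":0,"spin":0},{"x":0,"y":0,"z":0,"spin":0},{"x":0,"y":0,"z":0,"spin":0},{"x":0,"y":0,"z":0,"spin":0}]'
python3 - <<'E'
from h import *
f=grab('wrist','w3.png')
P=cloud(f); m=(P[...,2]>5)&(P[...,2]<16)&(P[...,0]>480)
print(P[...,2][(P[...,2]>17)&(P[...,2]<32)].mean())
im=f['im'].copy()
cs=cv2.findContours(m.astype(np.uint8)*255,0,2)[0]
for c in cs:
    if cv2.contourArea(c)>400:
        M=P[cv2.drawContours(np.zeros(m.shape,np.uint8),[c],0,1,-1)>0]; q=M[:,:2]
        print(len(q),((q.min(0)+q.max(0))/2).round(1),q.min(0).round(),q.max(0).round(),M[:,2].mean())
E
```

```text
clock: 4.85
ee_pos: [426.3, 223.7, 226.4]
tool_rot: [[-0.174, 0.985, 0.003], [0.985, 0.174, 0.002], [0.001, 0.003, -1.0]]
wrist_force: [0.7, 0.0, -1.7]
width: 40.7
finger_force: 29.9
clock: 5.65
ee_pos: [601.6, -41.0, 224.6]
tool_rot: [[-0.17, 0.985, -0.001], [0.985, 0.17, 0.0], [0.0, -0.001, -1.0]]
wrist_force: [0.4, -0.5, -1.4]
width: 40.3
finger_force: 29.9
clock: 6.05
ee_pos: [604.4, -52.9, 224.9]
tool_rot: [[-0.171, 0.985, -0.001], [0.985, 0.171, 0.0], [0.001, -0.001, -1.0]]
wrist_force: [-0.3, 0.1, -0.9]
width: 40.6
finger_force: 29.9
25.02057759527464
693 [731.3 -65. ] [ 591. -152.] [871.  22.] 11.66031383305312
4012 [603.5 -35.5] [566. -93.] [641.  22.] 12.40329495339753
4883 [590.4  25.7] [553. -12.] [628.  63.] 12.578927921038291
1048 [704.1  81.3] [591.  22.] [817. 140.] 12.10003370459797
3315 [577.4  70.9] [540.  22.] [615. 120.] 13.250597322517589
```

View pics/w3.png

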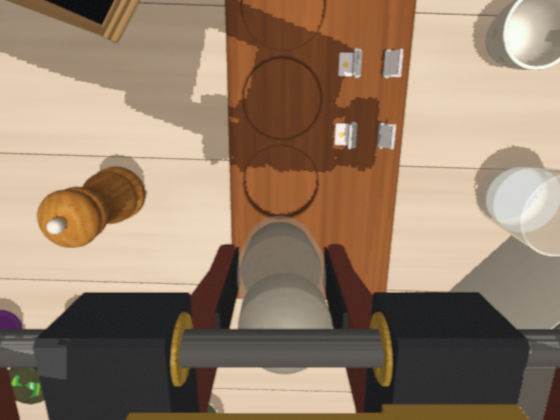

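The wells show as circles at (283,15), (282,98) and (281,180). The clips at rows 63 and 135 flank the middle well, so the middle well is at (590.4, 25.7) and the salt well at about (603.5, -55.3). The salt is upright in the gripper, so I'll place it.

```bash
python3 -m crank '[{"x":-0.05,"y":-0.03,"z":0.5,"spin":0},{"x":0,"y":0,"z":0.9,"spin":0},{"x":0,"y":0,"z":0.9,"spin":0},{"x":0,"y":0,"z":0.9,"spin":0},{"x":0,"y":0,"z":0.7,"spin":0},{"x":0,"y":0,"z":0.4,"spin":0},{"x":0,"y":0,"z":0.2,"spin":0},{"x":0,"y":0,"z":0.1,"spin":0}]'
python3 -m crank '[{"x":0,"y":0,"z":0.03,"spin":0},{"x":0,"y":0,"z":0,"spin":0},{"x":0,"y":0,"z":0,"spin":0}]'
```

```text
clock: 6.9
ee_pos: [604.7, -55.9, 41.1]
tool_rot: [[-0.171, 0.985, 0.0], [0.985, 0.171, -0.0], [-0.0, 0.0, -1.0]]
wrist_force: [-0.4, -0.3, -0.7]
width: 40.5
finger_force: 29.9
clock: 7.2
ee_pos: [605.2, -56.4, 40.9]
tool_rot: [[-0.17, 0.985, 0.002], [0.985, 0.17, -0.0], [-0.001, 0.002, -1.0]]
wrist_force: [-0.1, -0.8, -0.7]
width: 40.6
finger_force: 29.9
```

```bash
python3 -m crank '[{"x":0,"y":0,"z":0.03,"spin":0},{"x":0,"y":0,"z":0,"spin":0},{"x":0,"y":0,"z":0,"spin":0},{"x":0,"y":0,"z":0,"spin":0},{"x":0,"y":0,"z":0,"spin":0},{"x":0,"y":0,"z":0,"spin":0}]' -0.4
python3 -m crank '[{"x":0,"y":0,"z":-0.3,"spin":0},{"x":0,"y":0,"z":-0.6,"spin":0},{"x":0,"y":0,"z":-0.9,"spin":0},{"x":0,"y":0,"z":-0.9,"spin":0},{"x":0,"y":0,"z":-0.9,"spin":0},{"x":0,"y":0,"z":-0.9,"spin":0},{"x":0,"y":0,"z":-0.9,"spin":0},{"x":0,"y":0,"z":0,"spin":0}]' -1
python3 - <<'E'
from h import *
f=dict(np.load('pics/w3.npz')); print('mill button',onplane(f,57,227,125))
P=cloud(f); m=(abs(P[...,0]-437)<45)&(abs(P[...,1]+98)<45)&(P[...,2]>6)&(P[...,2]<135); Q=P[m]
print(np.percentile(Q[:,2],99)); t=Q[Q[:,2]>100]; print((t.min(0)+t.max(0))/2,t.max(0)-t.min(0))
g=grab('wrist','w4.png')
P=cloud(g)
for n,c in(('salt',(604,-55)),):
    Q=P[(np.hypot(P[...,0]-c[0],P[...,1]-c[1])<30)&(P[...,2]>70)&(P[...,2]<120)]; print(n,len(Q),(Q.min(0)+Q.max(0))/2,np.percentile(Q[:,2],98))
goal([436,-100,225],0.17)
E
```

```text
clock: 7.8
ee_pos: [604.5, -56.3, 38.7]
tool_rot: [[-0.17, 0.985, 0.0], [0.985, 0.17, -0.0], [-0.0, -0.0, -1.0]]
wrist_force: [0.6, 0.1, -0.4]
width: 61.5
finger_force: 0.0
clock: 8.6
ee_pos: [607.4, -56.6, 261.3]
tool_rot: [[-0.17, 0.985, 0.01], [0.985, 0.17, -0.001], [-0.003, 0.01, -1.0]]
wrist_force: [0.0, -0.7, -0.1]
width: 87.5
finger_force: 0.0
mill button [438.13442103 -96.91632531 125.        ]
125.98965602849417
[434.8732194  -97.47685007 113.89821651] [49.36214792 48.67985047 27.77891679]
salt 1103 [606.26985988 -58.01146525  86.10578934] 100.63041812833221
 units xyz [-0.35 -4.38  0.81] spin 0.01 ee [606.  -56.4 258.3] yaw 0.171 q6 -0.28
```

View pics/w4.png

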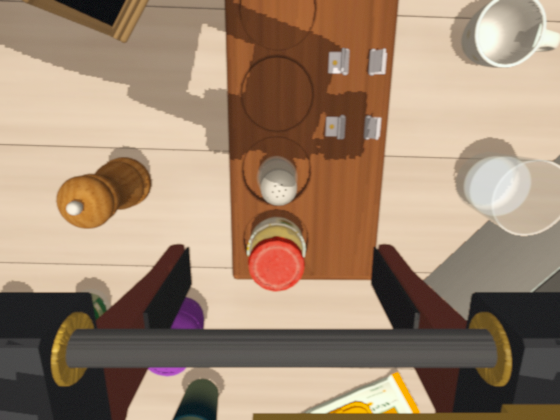

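The salt stands in the well next to the mustard at (277,180), with its top at about 100 mm. Mill next: centre about (436.5, -97.5), top 126.

```bash
python3 -m crank '[{"x":-0.1,"y":-0.5,"z":0,"spin":0},{"x":-0.1,"y":-0.9,"z":0,"spin":0},{"x":-0.1,"y":-0.9,"z":0,"spin":0},{"x":-0.02,"y":-0.9,"z":0,"spin":0},{"x":0,"y":-0.7,"z":0,"spin":0},{"x":0,"y":-0.41,"z":0,"spin":0},{"x":0,"y":0,"z":0,"spin":0},{"x":0,"y":0,"z":0,"spin":0}]' -1
python3 - <<'E'
from h import *
g=grab('wrist'); P=cloud(g); Q=P[(np.hypot(P[...,0]-436,P[...,1]+98)<50)&(P[...,2]>95)&(P[...,2]<112)]; m=(Q.min(0)+Q.max(0))/2;print(m,Q.max(0)-Q.min(0))
goal([m[0],m[1],56],0.17)
E
```

```text
clock: 9.45
ee_pos: [437.6, -98.4, 254.8]
tool_rot: [[-0.17, 0.985, 0.001], [0.985, 0.17, -0.0], [-0.0, 0.001, -1.0]]
wrist_force: [0.0, 0.2, -0.2]
width: 87.8
finger_force: 0.0
[434.20452706 -97.75209926 106.29769282] [49.71844706 49.06123532 11.39319243]
 units xyz [ 0.03 -0.1   4.97] spin 0.01 ee [438.1 -98.3 254.8] yaw 0.171 q6 -0.42
```

```bash
python3 -m crank '[{"x":0.02,"y":-0.07,"z":0.5,"spin":0},{"x":0,"y":0,"z":0.9,"spin":0},{"x":0,"y":0,"z":0.9,"spin":0},{"x":0,"y":0,"z":0.9,"spin":0},{"x":0,"y":0,"z":0.9,"spin":0},{"x":0,"y":0,"z":0.5,"spin":0},{"x":0,"y":0,"z":0.37,"spin":0},{"x":0,"y":0,"z":0,"spin":0}]'
python3 -m crank '[{"x":0,"y":0,"z":0,"spin":0},{"x":0,"y":0,"z":0,"spin":0},{"x":0,"y":0,"z":0,"spin":0},{"x":0,"y":0,"z":0,"spin":0},{"x":0,"y":0,"z":0,"spin":0},{"x":0,"y":0,"z":0,"spin":0},{"x":0,"y":0,"z":0,"spin":0},{"x":0,"y":0,"z":0,"spin":0}]' 1
python3 -m crank '[{"x":0,"y":0,"z":-0.1,"spin":0},{"x":0,"y":0,"z":-0.3,"spin":0},{"x":0,"y":0,"z":-0.6,"spin":0},{"x":0,"y":0,"z":-0.9,"spin":0},{"x":0,"y":0,"z":-0.9,"spin":0},{"x":0,"y":0,"z":-0.9,"spin":0},{"x":0,"y":0,"z":-0.9,"spin":0},{"x":0,"y":0,"z":-0.4,"spin":0}]'
python3 - <<'E'
from h import *
goal([577.3,106.5,255],0.165)
E
```

```text
clock: 10.3
ee_pos: [433.8, -97.5, 53.7]
tool_rot: [[-0.171, 0.985, -0.003], [0.985, 0.171, 0.001], [0.001, -0.003, -1.0]]
wrist_force: [-0.1, -0.1, 0.1]
width: 87.7
finger_force: 0.0
clock: 11.1
ee_pos: [434.1, -98.1, 56.3]
tool_rot: [[-0.17, 0.985, 0.001], [0.985, 0.17, -0.0], [-0.0, 0.0, -1.0]]
wrist_force: [-1.8, -0.4, 6.5]
width: 50.2
finger_force: 30.1
clock: 11.9
ee_pos: [434.9, -98.2, 259.8]
tool_rot: [[-0.17, 0.985, 0.005], [0.985, 0.17, -0.001], [-0.002, 0.005, -1.0]]
wrist_force: [-0.6, -0.6, -2.2]
width: 49.9
finger_force: 29.9
 units xyz [4.44 4.38 0.13] spin 0.04 ee [434.9 -98.2 259.8] yaw 0.171 q6 -0.42
```

```bash
python3 -m crank '[{"x":0.3,"y":0.3,"z":0,"spin":0},{"x":0.7,"y":0.7,"z":0,"spin":0},{"x":0.8,"y":0.8,"z":0,"spin":0},{"x":0.8,"y":0.8,"z":0,"spin":0},{"x":0.8,"y":0.8,"z":0,"spin":0},{"x":0.65,"y":0.6,"z":0,"spin":0},{"x":0.4,"y":0.38,"z":0,"spin":0},{"x":0,"y":0,"z":0,"spin":0}]'
python3 -m crank '[{"x":0,"y":0,"z":0,"spin":0},{"x":0,"y":0,"z":0,"spin":0}]'
python3 - <<'E'
from h import *
goal([577.3,106.5,66.3],0.165)
g=grab('wrist','w5.png')
E
```

```text
clock: 12.7
ee_pos: [577.1, 109.5, 256.3]
tool_rot: [[-0.173, 0.985, 0.001], [0.985, 0.173, 0.001], [0.0, 0.001, -1.0]]
wrist_force: [0.2, 0.4, -1.7]
width: 50.3
finger_force: 29.9
clock: 12.9
ee_pos: [575.3, 106.4, 256.0]
tool_rot: [[-0.17, 0.985, -0.001], [0.985, 0.17, -0.0], [-0.0, -0.001, -1.0]]
wrist_force: [-0.5, -0.6, -2.4]
width: 50.0
finger_force: 29.9
 units xyz [-0.01  0.05  4.74] spin 0.04 ee [575.3 106.4 256. ] yaw 0.171 q6 -0.01
```

View pics/w5.png

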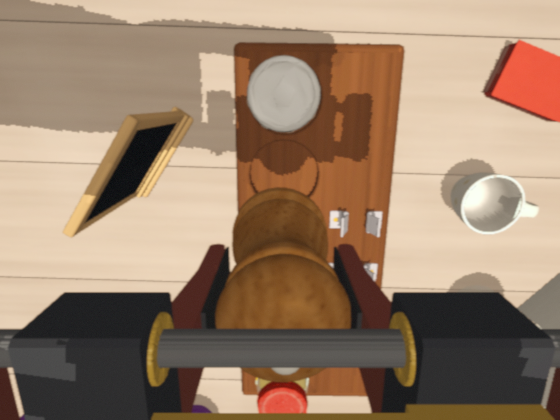

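The honey is at (283,93), the empty well beside it at (284,173), and the mill hangs upright. I'll lower it.

```bash
python3 -m crank '[{"x":0,"y":0.04,"z":0.5,"spin":0},{"x":0,"y":0,"z":0.9,"spin":0},{"x":0,"y":0,"z":0.9,"spin":0},{"x":0,"y":0,"z":0.9,"spin":0},{"x":0,"y":0,"z":0.7,"spin":0},{"x":0,"y":0,"z":0.4,"spin":0},{"x":0,"y":0,"z":0.2,"spin":0},{"x":0,"y":0,"z":0.15,"spin":0}]'
python3 -m crank '[{"x":0,"y":0,"z":0.08,"spin":0},{"x":0,"y":0,"z":0,"spin":0},{"x":0,"y":0,"z":0,"spin":0}]'
python3 -m crank '[{"x":0,"y":0,"z":0,"spin":0},{"x":0,"y":0,"z":0,"spin":0},{"x":0,"y":0,"z":0,"spin":0},{"x":0,"y":0,"z":0,"spin":0},{"x":0,"y":0,"z":0,"spin":0},{"x":0,"y":0,"z":0,"spin":0}]' -0.7
python3 -m crank '[{"x":0,"y":0,"z":-0.3,"spin":0},{"x":0,"y":0,"z":-0.6,"spin":0},{"x":0,"y":0,"z":-0.9,"spin":0},{"x":0,"y":0,"z":-0.9,"spin":0},{"x":0,"y":0,"z":-0.9,"spin":0},{"x":0,"y":0,"z":-0.9,"spin":0},{"x":0,"y":0,"z":-0.3,"spin":0},{"x":0,"y":0,"z":0,"spin":0}]' -1
python3 - <<'E'
from h import *
goal([398.7,-271,255],np.radians(70),n='spice')
f=grab('scene','scene1.png');P=cloud(f)
for n,c in(('mill',(577,106)),('salt',(604,-55)),('honey',(563,188)),('mustard',(618,-135))):
    Q=P[(np.hypot(P[...,0]-c[0],P[...,1]-c[1])<24)&(P[...,2]>40)&(P[...,2]<160)]; print(n,len(Q),np.percentile(Q[:,2],98) if len(Q) else 0)
E
```

```text
clock: 13.75
ee_pos: [578.3, 107.2, 70.1]
tool_rot: [[-0.17, 0.985, 0.001], [0.985, 0.17, 0.0], [-0.0, 0.001, -1.0]]
wrist_force: [-0.1, 0.8, -2.4]
width: 50.0
finger_force: 29.9
clock: 14.05
ee_pos: [578.4, 107.6, 67.6]
tool_rot: [[-0.17, 0.985, 0.001], [0.985, 0.17, 0.0], [-0.0, 0.001, -1.0]]
wrist_force: [-0.0, -0.4, -1.3]
width: 50.1
finger_force: 29.9
clock: 14.65
ee_pos: [577.8, 107.5, 66.7]
tool_rot: [[-0.17, 0.985, 0.0], [0.985, 0.17, -0.0], [-0.0, -0.0, -1.0]]
wrist_force: [0.1, -0.1, 0.9]
width: 74.2
finger_force: 0.0
clock: 15.45
ee_pos: [578.8, 107.7, 261.1]
tool_rot: [[-0.17, 0.985, 0.004], [0.985, 0.17, 0.001], [-0.0, 0.004, -1.0]]
wrist_force: [0.2, 0.7, 0.2]
width: 87.8
finger_force: 0.0
spice units xyz [-8.56 -6.05  0.13] spin -7.52 ee [578.8 107.7 261.1] yaw 0.171 q6 -0.01
mill 459 130.02299970150685
salt 304 99.09783624977415
honey 111 100.89046307211454
mustard 165 97.51290353105334
```

```bash
python3 -m crank '[{"x":-0.4,"y":-0.3,"z":0,"spin":0},{"x":-0.78,"y":-0.55,"z":0,"spin":0},{"x":-0.78,"y":-0.55,"z":0,"spin":0},{"x":-0.78,"y":-0.55,"z":0,"spin":0},{"x":-0.78,"y":-0.55,"z":0,"spin":0},{"x":-0.78,"y":-0.55,"z":0,"spin":0},{"x":-0.78,"y":-0.55,"z":0,"spin":0},{"x":-0.78,"y":-0.55,"z":0,"spin":0}]' -0.6
python3 -m crank '[{"x":-0.78,"y":-0.55,"z":0,"spin":0},{"x":-0.78,"y":-0.55,"z":0,"spin":0},{"x":-0.78,"y":-0.55,"z":0,"spin":0},{"x":-0.36,"y":-0.25,"z":0,"spin":0},{"x":0,"y":0,"z":0,"spin":0},{"x":0,"y":0,"z":0,"spin":0},{"x":0,"y":0,"z":0,"spin":0}]'
python3 - <<'E'
from h import *
g=grab('wrist','w6.png'); P=cloud(g); Q=P[(np.hypot(P[...,0]-399,P[...,1]+271)<35)&(P[...,2]>95)&(P[...,2]<120)]; m=(Q.min(0)+Q.max(0))/2;print(m,Q.max(0)-Q.min(0),np.median(Q[:,2]))
goal([m[0],m[1],45],0.165)
hi=(P[...,2]>70)&(P[...,2]<125)
n,l=cv2.connectedComponents(hi.astype(np.uint8))
for i in range(1,n):
    q=P[l==i]
    if len(q)>200: print(len(q),((q.min(0)+q.max(0))/2).round(),(q.max(0)-q.min(0)).round(),g['im'][l==i].mean(0).round())
E
```

```text
clock: 16.3
ee_pos: [451.3, -153.0, 256.7]
tool_rot: [[-0.17, 0.985, -0.004], [0.985, 0.17, 0.001], [0.002, -0.004, -1.0]]
wrist_force: [-0.5, -0.1, 0.6]
width: 70.2
finger_force: 0.0
clock: 17.0
ee_pos: [397.3, -270.2, 257.8]
tool_rot: [[-0.171, 0.985, -0.001], [0.985, 0.171, 0.001], [0.001, -0.001, -1.0]]
wrist_force: [-0.5, 1.0, -0.2]
width: 70.2
finger_force: 0.0
[ 397.58329863 -269.68224599  101.88630705] [44.74292436 44.73520441 13.72808493] 105.92852938184183
 units xyz [0.   0.01 5.33] spin 0.05 ee [ 397.6 -270.1  258.1] yaw 0.172 q6 -0.79
2677 [ 606. -135.   85.] [40. 58. 29.] [ 56.  84. 169.]
2128 [ 397. -269.   90.] [45. 45. 38.] [44. 70. 64.]
2352 [ 304. -291.   89.] [45. 45. 38.] [160.  72. 149.]
2760 [ 515. -265.   82.] [57. 56. 15.] [169.  75. 158.]
2135 [ 450. -344.   90.] [44. 45. 39.] [153. 167.   8.]
```

View pics/w6.png

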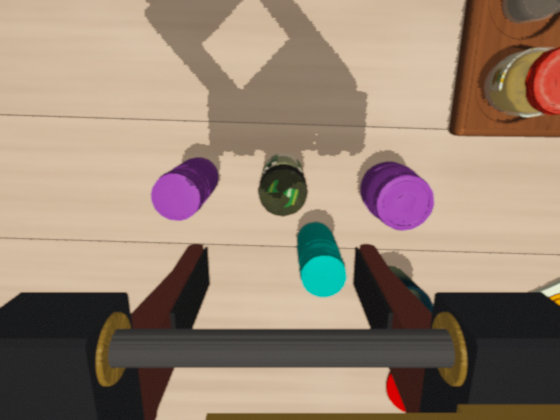

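The spice jar is at (283,190), directly under the tool, with its top at 106 mm. The look-alikes clear the fingers at a 70 mm opening.

```bash
python3 -m crank '[{"x":0,"y":0,"z":0.5,"spin":0},{"x":0,"y":0,"z":0.9,"spin":0},{"x":0,"y":0,"z":0.9,"spin":0},{"x":0,"y":0,"z":0.9,"spin":0},{"x":0,"y":0,"z":0.9,"spin":0},{"x":0,"y":0,"z":0.7,"spin":0},{"x":0,"y":0,"z":0.5,"spin":0},{"x":0,"y":0,"z":0.02,"spin":0}]'
python3 -m crank '[{"x":0,"y":0,"z":0,"spin":0},{"x":0,"y":0,"z":0,"spin":0},{"x":0,"y":0,"z":0,"spin":0},{"x":0,"y":0,"z":0,"spin":0},{"x":0,"y":0,"z":0,"spin":0},{"x":0,"y":0,"z":0,"spin":0},{"x":0,"y":0,"z":0,"spin":0},{"x":0,"y":0,"z":0,"spin":0}]' 1
python3 -m crank '[{"x":0,"y":0,"z":-0.1,"spin":0},{"x":0,"y":0,"z":-0.3,"spin":0},{"x":0,"y":0,"z":-0.6,"spin":0},{"x":0,"y":0,"z":-0.9,"spin":0},{"x":0,"y":0,"z":-0.9,"spin":0},{"x":0,"y":0,"z":-0.9,"spin":0},{"x":0,"y":0,"z":-0.9,"spin":0},{"x":0,"y":0,"z":-0.7,"spin":0}]'
python3 - <<'E'
from h import *
goal([590.4,25.5,255],0.165)
E
```

```text
clock: 17.85
ee_pos: [396.5, -269.1, 43.6]
tool_rot: [[-0.172, 0.985, -0.004], [0.985, 0.172, 0.003], [0.004, -0.003, -1.0]]
wrist_force: [0.2, -0.2, 0.2]
width: 70.5
finger_force: 0.0
clock: 18.65
ee_pos: [398.4, -271.5, 46.9]
tool_rot: [[-0.17, 0.985, 0.002], [0.985, 0.17, -0.001], [-0.001, 0.002, -1.0]]
wrist_force: [0.6, 2.0, 7.4]
width: 44.3
finger_force: 30.0
clock: 19.45
ee_pos: [397.6, -271.1, 260.9]
tool_rot: [[-0.17, 0.985, 0.002], [0.985, 0.17, -0.001], [-0.002, 0.002, -1.0]]
wrist_force: [0.8, -0.7, -0.6]
width: 44.5
finger_force: 30.0
 units xyz [6.49 6.01 0.15] spin 0.04 ee [ 397.6 -271.1  260.9] yaw 0.171 q6 -0.79
```

```bash
python3 -m crank '[{"x":0.4,"y":0.37,"z":0,"spin":0},{"x":0.8,"y":0.74,"z":0,"spin":0},{"x":0.8,"y":0.74,"z":0,"spin":0},{"x":0.8,"y":0.74,"z":0,"spin":0},{"x":0.8,"y":0.74,"z":0,"spin":0},{"x":0.8,"y":0.74,"z":0,"spin":0},{"x":0.8,"y":0.74,"z":0,"spin":0},{"x":0.7,"y":0.65,"z":0,"spin":0}]'
python3 -m crank '[{"x":0.4,"y":0.37,"z":0,"spin":0},{"x":0.19,"y":0.18,"z":0,"spin":0},{"x":0,"y":0,"z":0,"spin":0},{"x":0,"y":0,"z":0,"spin":0},{"x":0,"y":0,"z":0,"spin":0}]'
python3 - <<'E'
from h import *
goal([590.4,25.5,55.2],0.165)
E
```

```text
clock: 20.25
ee_pos: [573.1, 0.6, 258.6]
tool_rot: [[-0.171, 0.985, 0.0], [0.985, 0.171, -0.0], [-0.0, 0.0, -1.0]]
wrist_force: [1.3, -0.4, -0.9]
width: 44.2
finger_force: 30.0
clock: 20.75
ee_pos: [589.6, 24.5, 258.0]
tool_rot: [[-0.169, 0.986, -0.0], [0.986, 0.169, -0.0], [-0.0, -0.001, -1.0]]
wrist_force: [0.4, -0.5, -1.0]
width: 44.3
finger_force: 30.0
 units xyz [0.02 0.03 5.07] spin 0.04 ee [589.6  24.5 258. ] yaw 0.17 q6 -0.15
```

```bash
python3 -m crank '[{"x":0.02,"y":0.02,"z":0.5,"spin":0},{"x":0,"y":0,"z":0.9,"spin":0},{"x":0,"y":0,"z":0.9,"spin":0},{"x":0,"y":0,"z":0.9,"spin":0},{"x":0,"y":0,"z":0.9,"spin":0},{"x":0,"y":0,"z":0.5,"spin":0},{"x":0,"y":0,"z":0.25,"spin":0},{"x":0,"y":0,"z":0.1,"spin":0}]'
python3 -m crank '[{"x":0,"y":0,"z":0.08,"spin":0},{"x":0,"y":0,"z":0,"spin":0},{"x":0,"y":0,"z":0,"spin":0}]'
python3 -m crank '[{"x":0,"y":0,"z":0,"spin":0},{"x":0,"y":0,"z":0,"spin":0},{"x":0,"y":0,"z":0,"spin":0},{"x":0,"y":0,"z":0,"spin":0},{"x":0,"y":0,"z":0,"spin":0},{"x":0,"y":0,"z":0,"spin":0}]' -0.4
python3 -m crank '[{"x":0,"y":0,"z":-0.3,"spin":0},{"x":0,"y":0,"z":-0.6,"spin":0},{"x":0,"y":0,"z":-0.9,"spin":0},{"x":0,"y":0,"z":-0.9,"spin":0},{"x":0,"y":0,"z":-0.9,"spin":0},{"x":0,"y":0,"z":-0.9,"spin":0},{"x":0,"y":0,"z":-0.9,"spin":0},{"x":0,"y":0,"z":-0.2,"spin":0}]'
python3 - <<'E'
from h import *
f=grab('scene','scene2.png');P=cloud(f)
for n,c in(('mill',(577,106)),('salt',(604,-55)),('spice',(590,25)),('honey',(563,188)),('mustard',(618,-135))):
    Q=P[(np.hypot(P[...,0]-c[0],P[...,1]-c[1])<24)&(P[...,2]>40)&(P[...,2]<160)]; print(n,len(Q),np.percentile(Q[:,2],98) if len(Q) else 0)
# tool y along slate normal: slate y dir (0.418,0.908) -> normal yaw
goal([434.5,100,290],np.arctan2(-0.418,0.908))
E
```

```text
clock: 21.55
ee_pos: [590.5, 25.8, 59.3]
tool_rot: [[-0.169, 0.986, -0.001], [0.986, 0.169, -0.0], [0.0, -0.001, -1.0]]
wrist_force: [-1.0, 0.5, 0.0]
width: 44.3
finger_force: 30.0
clock: 21.85
ee_pos: [591.7, 26.6, 57.7]
tool_rot: [[-0.17, 0.985, 0.002], [0.985, 0.17, 0.0], [-0.0, 0.002, -1.0]]
wrist_force: [0.2, -1.3, -0.3]
width: 44.3
finger_force: 30.0
clock: 22.45
ee_pos: [591.0, 26.6, 56.7]
tool_rot: [[-0.17, 0.985, 0.0], [0.985, 0.17, 0.0], [0.0, 0.0, -1.0]]
wrist_force: [0.8, -0.1, -0.3]
width: 62.0
finger_force: 0.0
clock: 23.25
ee_pos: [593.0, 26.7, 286.2]
tool_rot: [[-0.17, 0.985, 0.008], [0.985, 0.17, 0.0], [-0.001, 0.008, -1.0]]
wrist_force: [0.0, 0.0, 0.9]
width: 61.3
finger_force: 0.0
mill 442 130.43880049922188
salt 306 99.1833097827097
spice 467 117.13012979227719
honey 113 100.81561051768621
mustard 166 97.81847890099195
 units xyz [ 2.48 -3.58 -0.15] spin 4.31 ee [592.7  26.6 285.2] yaw 0.171 q6 -0.15
```

```bash
python3 - <<'E'
from h import *
g=grab('wrist','w7.png'); P=cloud(g)
m=(P[...,2]>32)&(P[...,2]<56)&(np.hypot(P[...,0]-671,P[...,1]-39)<60)&(P[...,0]>640)
n,l=cv2.connectedComponents(m.astype(np.uint8))
for i in range(1,n):
    q=P[l==i]
    if len(q)>15: v,u=np.nonzero(l==i); print(len(q),(u.mean().round(),v.mean().round()),q.mean(0).round(1),q.min(0).round(),q.max(0).round())
E
python3 -m crank '[{"x":0.3,"y":-0.4,"z":0,"spin":0},{"x":0.55,"y":-0.8,"z":0,"spin":0},{"x":0.55,"y":-0.8,"z":0,"spin":0},{"x":0.55,"y":-0.8,"z":0,"spin":0},{"x":0.35,"y":-0.5,"z":0,"spin":0},{"x":0.18,"y":-0.28,"z":0,"spin":0},{"x":0,"y":0,"z":0,"spin":1},{"x":0,"y":0,"z":0,"spin":1}]' -0.4
python3 -m crank '[{"x":0,"y":0,"z":0,"spin":1},{"x":0,"y":0,"z":0,"spin":1},{"x":0,"y":0,"z":0,"spin":0.31},{"x":0,"y":0,"z":0,"spin":0},{"x":0,"y":0,"z":0,"spin":0},{"x":0,"y":0,"z":0,"spin":0}]'
python3 - <<'E'
from h import *
g=grab('wrist','w8.png'); P=cloud(g)
for lo,hi in((143,158),(60,140)):
    Q=P[(np.hypot(P[...,0]-434,P[...,1]-100)<85)&(P[...,2]>lo)&(P[...,2]<hi)]
    r=cv2.minAreaRect(Q[:,:2].astype(np.float32)); vx,vy,x,y=cv2.fitLine(Q[:,:2].astype(np.float32),cv2.DIST_HUBER,0,.01,.01).ravel()
    print(len(Q),np.median(Q[:,2]),r,vx,vy,x,y)
goal([434.5,100,200],np.arctan2(-0.418,0.908))
E
```

```text
140 (np.float64(338.0), np.float64(145.0)) [650.2  68.9  46.1] [644.  57.  35.] [657.  80.  55.]
260 (np.float64(366.0), np.float64(145.0)) [681.2  73.4  44.8] [675.  61.  34.] [688.  85.  54.]
128 (np.float64(335.0), np.float64(200.0)) [660.3   6.5  45.8] [654.  -6.  32.] [666.  17.  55.]
231 (np.float64(362.0), np.float64(201.0)) [691.3  10.4  44.9] [685.  -2.  34.] [698.  21.  54.]
clock: 24.15
ee_pos: [432.5, 100.0, 279.8]
tool_rot: [[0.113, 0.994, -0.001], [0.994, -0.113, -0.0], [-0.001, -0.001, -1.0]]
wrist_force: [-0.3, 0.4, -0.2]
width: 61.5
finger_force: 0.0
clock: 24.75
ee_pos: [432.9, 99.8, 280.3]
tool_rot: [[0.417, 0.909, -0.001], [0.909, -0.417, -0.0], [-0.001, -0.001, -1.0]]
wrist_force: [0.5, 0.2, -0.2]
width: 61.6
finger_force: 0.0
1396 150.9703480173015 ((435.46600341796875, 104.2552490234375), (109.79533386230469, 8.588078498840332), 65.23561096191406) 0.41539672 0.9096404 436.62387 107.12161
38 111.9664260817533 ((457.8619079589844, 153.40261840820312), (1.7675215005874634, 8.762879371643066), 64.74620819091797) 0.9125264 -0.4090177 458.25922 154.05873
 units xyz [0.02 0.03 2.01] spin 0.01 ee [432.9  99.9 280.4] yaw -0.43 q6 0.63
```

View pics/w8.png

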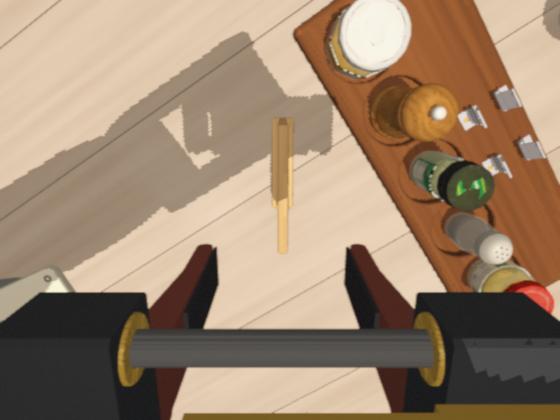

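The slate's top edge runs (283,120) to (283,250), centred under the fingers. Its mid is at (435.5, 104.3), its yaw matches the tool and its top is at 151. All three items stand in their wells. The clips put the slot at (671, 39.1) with yaw 0.16.

```bash
python3 -m crank '[{"x":0.13,"y":0.01,"z":0.3,"spin":0},{"x":0,"y":0,"z":0.8,"spin":0},{"x":0,"y":0,"z":0.8,"spin":0},{"x":0,"y":0,"z":0.8,"spin":0},{"x":0,"y":0,"z":0.8,"spin":0},{"x":0,"y":0,"z":0.7,"spin":0},{"x":0,"y":0,"z":0.4,"spin":0},{"x":0,"y":0,"z":0,"spin":0}]'
python3 -m crank '[{"x":0,"y":0,"z":0,"spin":0},{"x":0,"y":0,"z":0,"spin":0},{"x":0,"y":0,"z":0,"spin":0},{"x":0,"y":0,"z":0,"spin":0},{"x":0,"y":0,"z":0,"spin":0}]' 0.6
python3 -m crank '[{"x":0,"y":0,"z":0,"spin":0},{"x":0,"y":0,"z":0,"spin":0},{"x":0,"y":0,"z":0,"spin":0},{"x":0,"y":0,"z":0,"spin":0},{"x":0,"y":0,"z":0,"spin":0},{"x":0,"y":0,"z":0,"spin":0}]' 1
python3 - <<'E'
from h import *
f=grab('scene','scene3.png');P=cloud(f); s=robot.read_state();print(s['ee_pos'],s['width'],s['finger_force'])
E
```

```text
clock: 25.6
ee_pos: [433.6, 104.3, 94.1]
tool_rot: [[0.417, 0.909, -0.005], [0.909, -0.417, -0.001], [-0.003, -0.004, -1.0]]
wrist_force: [-0.7, 1.1, 0.3]
width: 61.4
finger_force: 0.0
clock: 26.1
ee_pos: [435.9, 104.6, 97.2]
tool_rot: [[0.418, 0.909, 0.001], [0.909, -0.418, 0.0], [0.001, 0.001, -1.0]]
wrist_force: [0.0, -0.3, 0.4]
width: 24.9
finger_force: 0.0
clock: 26.7
ee_pos: [435.7, 104.5, 96.8]
tool_rot: [[0.417, 0.909, 0.0], [0.909, -0.417, 0.0], [0.0, 0.0, -1.0]]
wrist_force: [-0.2, -0.4, 3.4]
width: 9.0
finger_force: 30.0
[435.64145197 104.5054213   96.81067082] 8.500984283169768 30.00014841556549
```

```bash
python3 -m crank '[{"x":0,"y":0,"z":-0.15,"spin":0},{"x":0,"y":0,"z":-0.4,"spin":0},{"x":0,"y":0,"z":-0.7,"spin":0},{"x":0,"y":0,"z":-0.8,"spin":0},{"x":0,"y":0,"z":-0.8,"spin":0},{"x":0,"y":0,"z":-0.8,"spin":0},{"x":0,"y":0,"z":-0.7,"spin":0},{"x":0,"y":0,"z":-0.4,"spin":0}]'
python3 -m crank '[{"x":0,"y":0,"z":0,"spin":-0.4},{"x":0,"y":0,"z":0,"spin":-0.8},{"x":0,"y":0,"z":0,"spin":-0.8},{"x":0,"y":0,"z":0,"spin":-0.8},{"x":0,"y":0,"z":0,"spin":-0.8},{"x":0,"y":0,"z":0,"spin":-0.4},{"x":0,"y":0,"z":0,"spin":-0.23},{"x":0,"y":0,"z":0,"spin":0}]'
python3 -m crank '[{"x":0,"y":0,"z":0,"spin":0},{"x":0,"y":0,"z":0,"spin":0}]'
python3 - <<'E'
from h import *
goal([671,39,286],0.16); print(robot.read_state()['width'])
E
```

```text
clock: 27.55
ee_pos: [435.8, 104.7, 289.0]
tool_rot: [[0.417, 0.909, 0.002], [0.909, -0.418, 0.001], [0.002, 0.002, -1.0]]
wrist_force: [-0.4, 0.8, -2.4]
width: 8.4
finger_force: 30.0
clock: 28.35
ee_pos: [434.9, 104.5, 286.5]
tool_rot: [[-0.16, 0.987, -0.001], [0.987, 0.16, -0.0], [0.0, -0.001, -1.0]]
wrist_force: [-0.3, 0.6, -2.1]
width: 9.2
finger_force: 30.0
clock: 28.55
ee_pos: [435.3, 104.5, 286.6]
tool_rot: [[-0.159, 0.987, -0.0], [0.987, 0.159, -0.0], [-0.0, -0.0, -1.0]]
wrist_force: [0.0, 0.7, -2.5]
width: 8.9
finger_force: 30.0
 units xyz [-2.55  5.56  0.01] spin -0.01 ee [435.3 104.5 286.6] yaw 0.159 q6 0.05
8.923939684379217
```

```bash
python3 -m crank '[{"x":-0.15,"y":0.35,"z":0,"spin":0},{"x":-0.35,"y":0.75,"z":0,"spin":0},{"x":-0.4,"y":0.85,"z":0,"spin":0},{"x":-0.4,"y":0.85,"z":0,"spin":0},{"x":-0.4,"y":0.85,"z":0,"spin":0},{"x":-0.35,"y":0.8,"z":0,"spin":0},{"x":-0.3,"y":0.7,"z":0,"spin":0},{"x":-0.2,"y":0.41,"z":0,"spin":0}]'
python3 -m crank '[{"x":0,"y":0,"z":0,"spin":0},{"x":0,"y":0,"z":0,"spin":0},{"x":0,"y":0,"z":0,"spin":0},{"x":0,"y":0,"z":0,"spin":0}]'
python3 - <<'E'
from h import *
goal([671,39,122],0.16)
g=grab('wrist','w9.png'); P=cloud(g)
grab('side','side9.png')
m=(P[...,2]>32)&(P[...,2]<56)&(np.hypot(P[...,0]-671,P[...,1]-39)<60)&(P[...,0]>640)
n,l=cv2.connectedComponents(m.astype(np.uint8))
for i in range(1,n):
    q=P[l==i]
    if len(q)>15: print(len(q),q.mean(0).round(1),q.min(0).round(),q.max(0).round())
# slate: points in tool frame
s=robot.read_state(); T=(P-np.array(s['ee_pos']))@np.array(s['tool_rot'])
k=(abs(T[...,1])<20)&(abs(T[...,0])<70)&(T[...,2]>-60)&(T[...,2]<110); q=T[k]; 
for lo in range(-60,100,20):
    a=q[(q[:,2]>=lo)&(q[:,2]<lo+20)]
    if len(a)>10: print(lo,len(a),'x',a[:,0].min().round(1),a[:,0].max().round(1),'y',np.percentile(a[:,1],[2,50,98]).round(1))
E
```

```text
clock: 29.35
ee_pos: [674.3, 37.9, 285.8]
tool_rot: [[-0.158, 0.987, 0.001], [0.987, 0.158, -0.0], [-0.0, 0.001, -1.0]]
wrist_force: [-0.7, -0.7, -1.2]
width: 8.8
finger_force: 30.0
clock: 29.75
ee_pos: [670.7, 39.5, 286.8]
tool_rot: [[-0.16, 0.987, -0.0], [0.987, 0.16, 0.0], [0.0, -0.0, -1.0]]
wrist_force: [-0.4, 0.7, -1.8]
width: 8.8
finger_force: 30.0
 units xyz [-0.01  0.01  4.12] spin 0.0 ee [670.7  39.5 286.8] yaw 0.16 q6 -0.12
23 [685.3  75.2  53.3] [682.  64.  51.] [687.  83.  55.]
19 [695.8  10.6  53.3] [694.   0.  52.] [698.  21.  55.]
-60 6549 x -35.8 55.0 y [-10.5  -0.7   9.5]
-40 1171 x 7.8 55.0 y [-14.2  -0.4  13. ]
-20 651 x 11.1 54.9 y [-13.5  -0.8  12.3]
0 99 x 52.7 54.9 y [-4.9 -0.4  3.6]
20 70 x 52.7 54.8 y [-4.7 -0.4  3.4]
40 50 x 52.8 54.8 y [-5.  -1.   3.6]
60 113 x 36.2 54.8 y [-8.4 -1.   6.9]
80 1175 x -24.3 54.8 y [-13.6  -1.1  12.1]
```

View pics/w9.png

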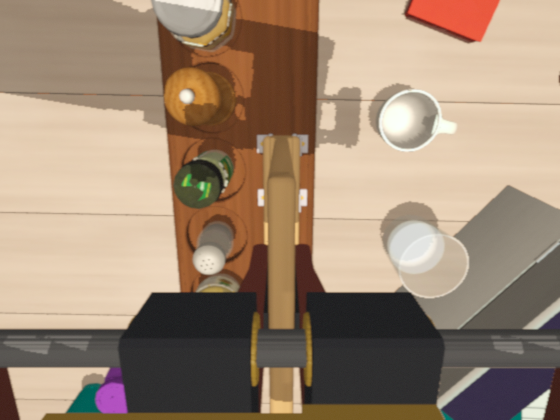

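The slate hangs upright over the slot: it spans columns 265–300, with clips visible on both sides at rows 143 and 197. The items in the row are untouched. I'll lower it into the clip mouths.

```bash
python3 -m crank '[{"x":0,"y":0.03,"z":0.3,"spin":0},{"x":0,"y":0,"z":0.6,"spin":0},{"x":0,"y":0,"z":0.7,"spin":0},{"x":0,"y":0,"z":0.7,"spin":0},{"x":0,"y":0,"z":0.5,"spin":0},{"x":0,"y":0,"z":0.3,"spin":0},{"x":0,"y":0,"z":0.2,"spin":0},{"x":0,"y":0,"z":0.1,"spin":0}]'
python3 -m crank '[{"x":0,"y":0,"z":0.1,"spin":0},{"x":0,"y":0,"z":0.1,"spin":0},{"x":0,"y":0,"z":0.05,"spin":0},{"x":0,"y":0,"z":0,"spin":0},{"x":0,"y":0,"z":0,"spin":0}]'
```

```text
clock: 30.65
ee_pos: [672.5, 39.5, 150.2]
tool_rot: [[-0.159, 0.987, -0.0], [0.987, 0.159, -0.0], [0.0, -0.0, -1.0]]
wrist_force: [0.6, -0.5, -2.5]
width: 8.9
finger_force: 30.0
clock: 31.15
ee_pos: [672.7, 39.4, 141.0]
tool_rot: [[-0.159, 0.987, 0.0], [0.987, 0.159, -0.0], [-0.0, 0.0, -1.0]]
wrist_force: [0.4, 0.6, -1.1]
width: 8.9
finger_force: 30.0
```

```bash
python3 -m crank '[{"x":0,"y":0,"z":0.06,"spin":0},{"x":0,"y":0,"z":0.06,"spin":0},{"x":0,"y":0,"z":0.06,"spin":0},{"x":0,"y":0,"z":0.04,"spin":0},{"x":0,"y":0,"z":0,"spin":0}]'
python3 -m crank '[{"x":0,"y":0,"z":0.05,"spin":0},{"x":0,"y":0,"z":0.05,"spin":0},{"x":0,"y":0,"z":0,"spin":0}]'
python3 -m crank '[{"x":0,"y":0,"z":0.05,"spin":0},{"x":0,"y":0,"z":0.05,"spin":0},{"x":0,"y":0,"z":0,"spin":0}]'
```

```text
clock: 31.65
ee_pos: [672.5, 39.4, 131.7]
tool_rot: [[-0.159, 0.987, -0.0], [0.987, 0.159, -0.0], [0.0, -0.0, -1.0]]
wrist_force: [-0.6, 0.5, -0.7]
width: 8.9
finger_force: 30.0
clock: 31.95
ee_pos: [672.9, 39.4, 128.3]
tool_rot: [[-0.159, 0.987, 0.001], [0.987, 0.159, 0.0], [-0.0, 0.001, -1.0]]
wrist_force: [0.2, -0.5, 3.3]
width: 9.1
finger_force: 30.0
clock: 32.25
ee_pos: [671.9, 39.4, 122.9]
tool_rot: [[-0.159, 0.987, -0.001], [0.987, 0.159, -0.0], [0.0, -0.001, -1.0]]
wrist_force: [-0.3, -0.1, -2.1]
width: 9.1
finger_force: 30.0
```

```bash
python3 -m crank '[{"x":0,"y":0,"z":0.05,"spin":0},{"x":0,"y":0,"z":0.03,"spin":0},{"x":0,"y":0,"z":0,"spin":0},{"x":0,"y":0,"z":0,"spin":0}]'
python3 -m crank '[{"x":0,"y":0,"z":0.04,"spin":0},{"x":0,"y":0,"z":0,"spin":0},{"x":0,"y":0,"z":0,"spin":0}]'
```

```text
clock: 32.65
ee_pos: [672.2, 39.4, 120.9]
tool_rot: [[-0.159, 0.987, -0.001], [0.987, 0.159, -0.0], [0.0, -0.001, -1.0]]
wrist_force: [-2.2, 0.8, 4.1]
width: 9.3
finger_force: 30.0
clock: 32.95
ee_pos: [672.3, 39.4, 120.8]
tool_rot: [[-0.159, 0.987, -0.0], [0.987, 0.159, -0.0], [0.0, -0.0, -1.0]]
wrist_force: [-5.7, 0.1, 14.1]
width: 8.6
finger_force: 30.0
```

Run:
```python
from h import *
grab('side','side10.png')
for n in('side','wrist'):
    f=grab(n); P=cloud(f); s=robot.read_state()
    Q=P[(np.hypot(P[...,0]-671,P[...,1]-39)<62)&(P[...,2]>150)&(P[...,2]<185)&(abs((P[...,0]-671)*.987+(P[...,1]-39)*.159)<7)]
    print(n,len(Q),np.percentile(Q[:,2],[50,90,98]) if len(Q) else '',s['ee_pos'],s['wrist_force'])
im=cv2.imread('pics/side10.png'); cv2.imwrite('pics/side10c.png',cv2.resize(im[120:280,230:430],None,fx=4,fy=3.75,interpolation=2)[:600,:800])
```

```text
side 158 [162.70256566 172.9906098  178.5685922 ] [672.31108047  39.45147884 120.83612295] [-6.59982659  0.01863336 14.72756022]
wrist 6256 [174.96038486 175.97755973 179.23863473] [672.3025969   39.4503941  120.83583503] [-6.64069395 -0.45258633 13.97118565]
```

View pics/side10c.png

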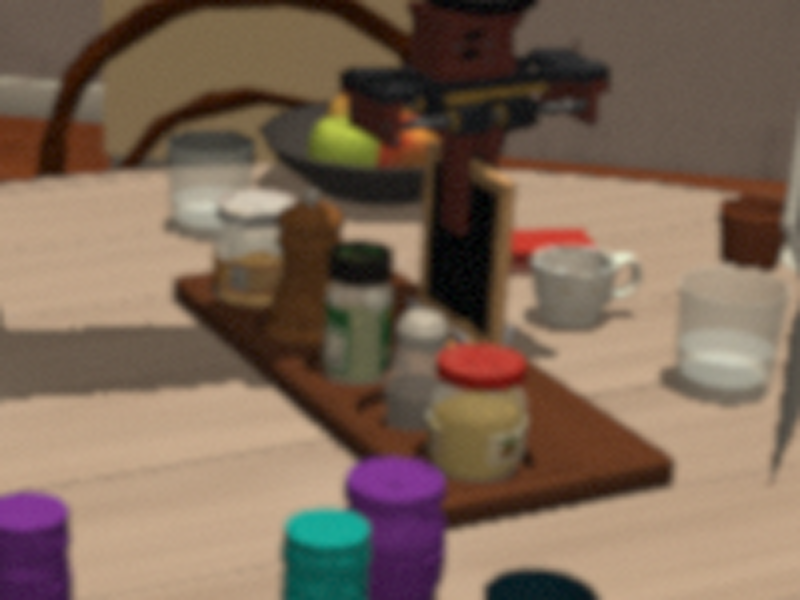

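The crop shows the slate standing upright behind the row at (465,240), with all jars standing. Its top measures 175 mm and the force climbs without further travel, so it has bottomed. I'll press a little more and relieve the side load, then release and check.

```bash
python3 -m crank '[{"x":0,"y":-0.03,"z":0.03,"spin":0},{"x":0,"y":0,"z":0.02,"spin":0},{"x":0,"y":0,"z":0,"spin":0},{"x":0,"y":0,"z":0,"spin":0}]'
python3 -m crank '[{"x":0,"y":0,"z":-0.05,"spin":0},{"x":0,"y":0,"z":-0.04,"spin":0},{"x":0,"y":0,"z":0,"spin":0}]'
python3 -m crank '[{"x":0,"y":0,"z":0,"spin":0},{"x":0,"y":0,"z":0,"spin":0},{"x":0,"y":0,"z":0,"spin":0},{"x":0,"y":0,"z":0,"spin":0},{"x":0,"y":0,"z":0,"spin":0},{"x":0,"y":0,"z":0,"spin":0}]' -0.2
python3 -m crank '[{"x":0,"y":0,"z":-0.2,"spin":0},{"x":0,"y":0,"z":-0.5,"spin":0},{"x":0,"y":0,"z":-0.7,"spin":0},{"x":0,"y":0,"z":-0.8,"spin":0},{"x":0,"y":0,"z":-0.8,"spin":0},{"x":0,"y":0,"z":-0.6,"spin":0},{"x":0,"y":0,"z":0,"spin":0},{"x":0,"y":0,"z":0,"spin":0}]'
python3 - <<'E'
from h import *
f=grab('wrist','w11.png'); P=cloud(f); a=.159;o=np.array([671,39.1])
d=P[...,:2]-o; X=d@[np.cos(a),np.sin(a)];Y=d@[-np.sin(a),np.cos(a)];Z=P[...,2]
k=(abs(X)<14)&(abs(Y)<70)&(Z>160)&(Z<190)
r=cv2.minAreaRect(np.stack([X[k],Y[k]],1).astype(np.float32)); print(k.sum(),'top',np.median(Z[k]),r)
k=(abs(X)<20)&(abs(Y)<70)&(Z>60)&(Z<140); print('lower',k.sum(),np.percentile(X[k],[2,50,98]) if k.any() else '')
print('table',np.median(Z[(abs(Z)<6)]),'plank',np.median(Z[(abs(Z-24)<5)]))
g=grab('scene','scene11.png');G=cloud(g)
for n,c,r in(('mill',(577,106),24),('salt',(604,-55),20),('spice',(590,25),24),('honey',(563,188),24),('mustard',(618,-135),24)):
  for nm,C in(('w',P),('s',G)):
    Q=C[(np.hypot(C[...,0]-c[0],C[...,1]-c[1])<r)&(C[...,2]>60)&(C[...,2]<160)]; print(n,nm,len(Q),np.percentile(Q[:,2],98) if len(Q) else 0)
E
```

```text
clock: 33.5
ee_pos: [672.2, 39.4, 120.8]
tool_rot: [[-0.159, 0.987, 0.002], [0.987, 0.159, 0.0], [-0.0, 0.002, -1.0]]
wrist_force: [-8.3, 0.9, 25.8]
width: 8.9
finger_force: 30.0
clock: 33.8
ee_pos: [671.8, 39.3, 120.9]
tool_rot: [[-0.159, 0.987, 0.001], [0.987, 0.159, 0.0], [0.0, 0.001, -1.0]]
wrist_force: [0.1, 0.3, 2.4]
width: 8.7
finger_force: 30.0
clock: 34.4
ee_pos: [671.3, 39.2, 120.6]
tool_rot: [[-0.159, 0.987, -0.0], [0.987, 0.159, -0.0], [-0.0, -0.0, -1.0]]
wrist_force: [0.2, 0.2, 0.4]
width: 51.7
finger_force: 0.0
clock: 35.2
ee_pos: [671.3, 39.2, 265.1]
tool_rot: [[-0.159, 0.987, 0.001], [0.987, 0.159, 0.0], [-0.0, 0.001, -1.0]]
wrist_force: [0.1, -0.2, -0.8]
width: 52.7
finger_force: 0.0
1808 top 174.92901198802235 ((0.2479724884033203, 0.2642250061035156), (8.960904121398926, 109.50115203857422), 0.23757366836071014)
lower 59 [-3.88978087  0.2617494   4.20765287]
table 1.1502155484615741 plank 25.0095792179132
mill w 2716 135.81169917208032
mill s 357 132.46425308101382
salt w 319 98.940213386871
salt s 181 99.19464992620907
spice w 1969 117.55988567439509
spice s 378 117.08791581735302
honey w 913 100.33859776094964
honey s 110 100.63753309273133
mustard w 41 97.55673861366537
mustard s 169 97.67520451282644
```

View pics/w11.png

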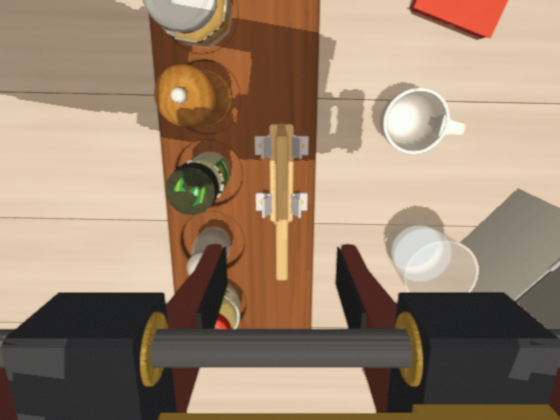

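The slate is centred in the clips, spanning (282,125) to (282,278) with a clip on each side. It is upright, and its top at 174.9 mm less the 1.1 mm bias puts its underside on the plank. All items are at well-floor height. I'm handing in.

```bash
python3 -c "
from rig import robot
print(robot.finish_job())"
```

```text
the job is handed in; nothing more can be done
None
```

The job is handed in at about 35 s of the 117 s allowed: my last measurements put the salt, mill and spice jar in their proper wells and the slate upright and fully down in the clips, but `finish_job()` gave no verdict.

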